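# Park the tonearm of a second-hand record player

### The arm

A 7-joint arm with a two-finger parallel gripper is mounted at the origin on the work surface. World frame = base frame: x ahead of the robot, y to its left, z up, the work surface at z = 0. Lengths are in m, angles in rad, forces in N, time in s.
With the tool pointing down it reaches from about 0.425 to 0.875 m from the base axis. Payload 8.4 kg.
Tool frame: the origin (TCP) lies midway between the tips of the shut fingers; the grasp point (between the pads) lies 19 mm behind it; y points along the fingers, z is the direction in which the jaws open and shut, and the axes are right-handed (so a half turn about y gives the same grasp; the last joint's range is limited). The gripper opens to 87 mm and grips with 3 to 60 N. Pads are 19 mm wide; open, the fingers measure 117 mm over their backs; the gripper's body (75 mm by 190 mm) begins 51 mm behind the grasp point.
Start: joints at [1.09, 0.333, 0.04, 1.465, -0.013, 1.343, -0.059], TCP at [0.242, -0.603, 0.223] pointing down, gripper open.
Joint ranges: [-2.58, 2.58], [-0.38, 2.09], [-1.3, 1.39], [0.25, 2.4], [-1.5, 4.64], [0.08, 2.09], [-2.65, 2.65]. Speed limits (rad/s): [2.22, 2.22, 2.79, 2.79, 3.14, 3.14, 3.14].

### API

Orientations are given as a rotation vector (axis times angle).
In Python, from rig import bot gives the robot as it stands.
- The arm moves only by the shell command python3 -m inch 'ROWS' [FORCE]. ROWS is JSON, a list of rows, each a list of 3 entries, a list of its own where there are three numbers: the turn, a rotation vector about the world's x, y, z in rad, then the shift along the world's x, y, z in m, then the opening in per cent of the stroke, from 0 (shut) to 100 (fully open). A call has 1 to 20 rows; each row shifts and turns the commanded pose from where the row before left it; what a row does not reach is not made up. A row lasts 1/10 s, in which the tool goes at most 50 mm and 8.59 degrees, less where a joint would pass 70% of its speed; a pose out of reach is approached as far as the arm can. A call with a gripper value outside its range is refused whole. The fingers move at their own pace and stop on an object; FORCE is the grip in N (left out, the last holds). Time passes only in rows, so rows that do not move let the fingers close. It gives the time, the measured TCP pose, the force and the opening at its end, in the units of the state.
- bot.state(): the state, without advancing time (a new reading comes with each control period).
- bot.grab_frame(name): name is "side" or "top" or "wrist"; returns a dict with "img" (480x640x3 uint8, red, green, blue), "fx", "fy", "cx", "cy" (pixels), "distortion" ([k1, k2, p1, p2, k3] as OpenCV has them; the pictures are not rectified), "extrinsics" (4x4, takes a point from world to camera coordinates); the wrist camera has in their place "T_tool_cam" (4x4, takes a point from camera to tool coordinates, whose origin is the TCP and whose axes are the tool frame's). Camera axes: x right, y up, looking along -z (the intrinsics and any distortion apply to the point x, -y, -z); pixel columns grow to the right and rows downward; lengths in m; the calibration is good to about 2 mm. A picture is of the moment at which its call begins: read the wrist's pose just before it. There is no depth.
- bot.sign_off(): hands the job in, once; it reports no verdict.
The state is a dict: "t": time; "q": joint angles; "qvel": joint speeds; "joint_efforts": joint torques, N m; "eef_pos": TCP position; "tool_rot": TCP orientation; "wrist_force": force on the tool from outside, world axes, zero at the start; "ft_torque": the same for the moment, N m; "opening": opening from 0.0 (shut) to 1.0 (fully open).
Only numpy, scipy, OpenCV 4.12 (cv2) and the standard library are available. Lean on these libraries where they do the work, as an engineer would, in place of code of your own. Each camera call takes 0.05 s, during which the arm holds its last target. There are 200 camera calls.

### The job

The record has been played and the turntable has stopped with the needle still on it. With one finger, push the cueing lever all the way back so that it raises the tonearm, push the raised arm sideways off the record until it hangs over its rest, then push the lever all the way forward again so that the arm settles down into the rest. Push the arm gently, never take the arm or the lever between the fingers or lift the arm with them, do not let the needle scrape the record, do not touch the record, and leave the other things where they are.

Things in the scene. Friction and masses are not known exactly. Their poses are not given: they have to be found in the camera images.
- deck: record player, fixed on the table: dark wooden plinth 350 (own x) x 450 (own y) mm, its top 75 mm above the table; origin under the centre of the plinth at table height, own x from front to back (front edge towards the robot), own y to the left seen from the front, z up. Platter, 304 mm across, centred 50 mm left of the origin. The tonearm is on the right side.
- record: the black record (300 mm across, 2 mm thick, orange and yellow label); origin at the centre of its underside, its upper face is 100 mm above the table; a thin steel spindle stands 10 mm proud of it
- tonearm (a joint): swing of the tonearm about its upright pivot, rad: 0 = straight over its rest, pointing to the deck's front (-x of the deck); grows as the arm swings over the record towards the spindle (clockwise seen from above). About 0.30 is the record's outer edge; it starts between 0.36 and 0.68 and stops at -0.10 (beyond the rest) and 0.80. It turns very easily (under 0.3 N at the headshell) and stays where it is left.
- tilt (a joint): tilt of the tonearm's tube, rad: 0 = level and down (needle on the record, or tube lying in the rest), about 0.08 = raised by the cueing lever (headshell about 17 mm up). The arm only lies on its lifter bar by its own weight (about 0.15 N at the headshell), so a finger can lift it further.
- armtube: the tonearm's tube with headshell and counterweight; origin at the pivot, own x points from the headshell end back to the counterweight, own y to the record (spindle) side when level, own z up
- tube_pivot (a point): centre of the arm's bearing, where upright swing axis and tilt axis cross, 124 mm above the table. The bearing tower is 44 mm across and reaches up to about 138 mm; behind it sits the round counterweight (38 mm across, from 36 to 70 mm behind the pivot).
- tube_push (a point): point on the axis of the steel tube, 165 mm from the pivot: a good place to push it from the side. The tube is 10 mm thick and runs straight from the pivot to the headshell, which begins 182 mm from the pivot. Own x points from here to the pivot, own y to the record (spindle) side, own z up. With the arm raised, the underside of the tube is here about 32 mm above the record.
- headshell (a point): middle of the aluminium headshell at the free end of the arm, 206 mm from the pivot, a plate 50 x 20 x 6 mm turned 22 degrees towards the spindle, red cartridge and needle under it reaching 24 mm below, thin finger lift standing out 22 mm on the side away from the spindle
- tube_rest (a point): bottom of the open V-shaped black rest in which the tube lies when parked, on a thin post 120 mm in front of the pivot, 119 mm above the table; 12 mm long, its sloping lips are 6 mm high and catch a tube that comes down within about 6 mm either side of the middle (0.05 rad of swing)
- cue (a joint): cueing lever, rad: 0 = all the way forward (leans 35 degrees to the deck's front, arm down), 1.22 = all the way back (leans 35 degrees to the deck's back, arm raised). It stays where it is left; it takes about 1 N at its tip. It starts at 0 to 0.06.
- cue_hub (a point): pivot of the cueing lever, on the right of the arm's rest, 92 mm above the table; the lever swings about the deck's y axis (forward and back)
- cue_tip (a point): tip of the cueing lever, 46 mm from its hub: thin steel stem 7 mm thick with a black end 10 mm thick over its last 19 mm. Forward it is 26 mm in front of the hub, back 26 mm behind it, both at about 130 mm above the table.
- cue_mid (a point): point on the axis of the cueing lever, 30 mm from its hub; own z points along the lever to its tip, own y along its hinge
- brush_mid (a point): middle of an aluminium record brush, 95 x 28 x 37 mm, lying right of the deck: leave alone
- bottle_mid (a point): middle of a small white bottle of record cleaner with blue cap, 38 mm across, 105 mm high, right of the deck: leave alone
- adapter_mid (a point): middle of a small aluminium single-record adapter, 38 mm across, 15 mm high, lying on the plinth's front left corner: leave alone
- cassette_mid (a point): middle of a black and yellow cassette, 64 x 100 x 9 mm, lying left of the deck: leave alone

How it is judged:
By the outcome, as a careful person would: the job done as asked, in the order asked, and still so for the second after the job is handed in, with the robot touching nothing.
It also fails if it takes over 61 s, if anything falls off the work surface, if the arm or the gripper's body presses on something with over 40 N, if the wrist force passes 120 N, or if a joint passes its speed limit or range.

## Working session

There is one attempt and no reset: what is moved stays moved. The work goes in short steps, Python scripts to look and compute and a shell command to move; the robot and the scene stay as the last step left them, time stands still between calls to the robot, and variables do not carry over. Pictures are saved under pics/ and viewed, about 8 in all and at most 12, crops included, and the job is handed in when it is done.

```bash
ls; mkdir -p pics
python3 - <<'E'
from rig import bot
import cv2
s=bot.state();print({k:s[k] for k in('t','eef_pos','tool_rot','wrist_force','opening')})
for n in('top','side'):
    f=bot.grab_frame(n);cv2.imwrite(f'pics/{n}0.png',f['img'][...,::-1])
    print(n,f['fx'],f['fy'],f['cx'],f['cy'],f['distortion'],f['extrinsics'])
f=bot.grab_frame('wrist');print(f['T_tool_cam'],f['fx'],f['distortion'])
E
```

```text
pics
{'t': 0.0, 'eef_pos': array([ 0.2419705 , -0.60277414,  0.22163601]), 'tool_rot': array([-0.38932706,  2.01424697, -2.01098739]), 'wrist_force': array([-0.05681688,  0.76179037, -0.63946875]), 'opening': 0.9975096539102981}
top 512.8231395312621 512.8231395312621 320.1738405487745 242.10189519540532 [-0.05961511  0.          0.          0.          0.        ] [[ 0.00817124 -0.99991139  0.01050945  0.0688622 ]
 [ 0.99872936  0.00868333  0.04964146 -0.57846653]
 [-0.04972832  0.01009047  0.99871181 -1.1063793 ]
 [ 0.          0.          0.          1.        ]]
side 625.1475340670545 625.1475340670545 323.4520732640273 235.63544997137728 [-0.05950017  0.          0.          0.          0.        ] [[-0.95850942 -0.28457074 -0.01670908  0.5891438 ]
 [ 0.17198516 -0.62404683  0.76222481 -0.13469141]
 [-0.22733412  0.72772595  0.6470967  -1.2400807 ]
 [ 0.          0.          0.          1.        ]]
[[-4.57298848e-04 -9.56520139e-01 -2.91665930e-01 -8.08955900e-02]
 [-3.50966712e-04  2.91666096e-01 -9.56520133e-01 -1.62046102e-01]
 [ 9.99999834e-01 -3.35050522e-04 -4.69085298e-04  4.31673418e-04]
 [ 0.00000000e+00  0.00000000e+00  0.00000000e+00  1.00000000e+00]] 379.94983849267464 [-0.0606367  0.         0.         0.         0.       ]
```

View pics/top0.png

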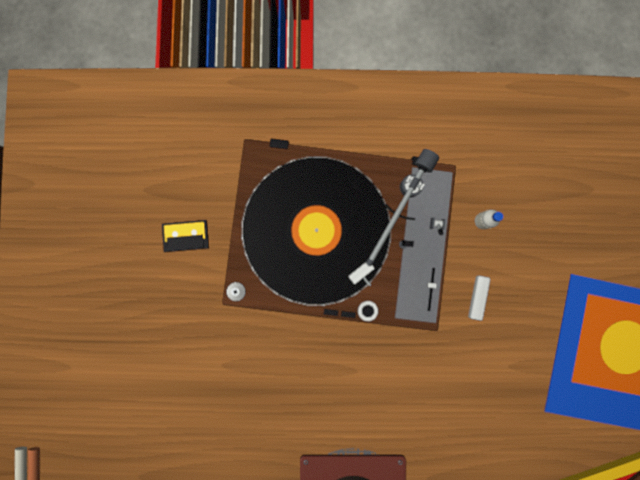

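View pics/side0.png

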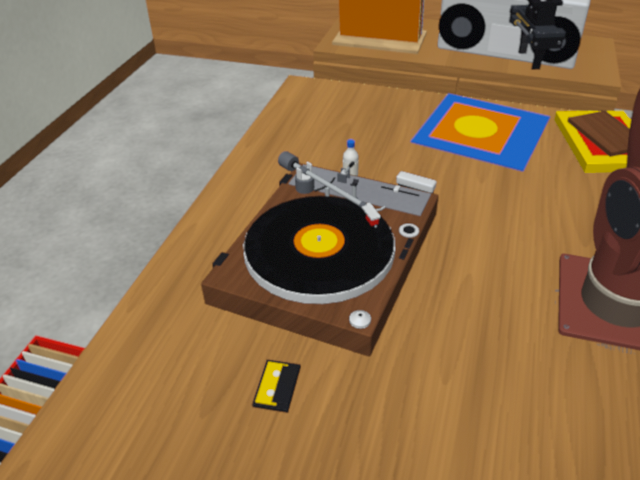

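The top view shows the plinth corners at about (246,140), (455,165), (438,330), (223,304), the label at (317,230), the bearing at (413,184), the rest at (407,243) and what is probably the lever near (438,226).

```bash
cat > h.py <<'E'
import numpy as np, cv2
from rig import bot
from scipy.spatial.transform import Rotation as R
def ray(f,uv,st=None):
    K=np.array([[f['fx'],0,f['cx']],[0,f['fy'],f['cy']],[0,0,1]])
    p=cv2.undistortPoints(np.array([[uv]],float),K,np.array(f['distortion'],float))[0,0]
    d=np.array([p[0],-p[1],-1.])
    if 'extrinsics' in f and f['extrinsics'] is not None: T=np.linalg.inv(f['extrinsics'])
    else:
        W=np.eye(4);W[:3,:3]=R.from_rotvec(st['tool_rot']).as_matrix();W[:3,3]=st['eef_pos'];T=W@f['T_tool_cam']
    return T[:3,3],T[:3,:3]@d
def at_z(f,uv,z,st=None):
    o,d=ray(f,uv,st);return o+d*(z-o[2])/d[2]
def project(f,P,st=None):
    K=np.array([[f['fx'],0,f['cx']],[0,f['fy'],f['cy']],[0,0,1]])
    if 'extrinsics' in f: T=f['extrinsics']
    else:
        W=np.eye(4);W[:3,:3]=R.from_rotvec(st['tool_rot']).as_matrix();W[:3,3]=st['eef_pos'];T=np.linalg.inv(W@f['T_tool_cam'])
    c=T[:3,:3]@P+T[:3,3];c=np.array([[c[0],-c[1],-c[2]]])
    return cv2.projectPoints(c,np.zeros(3),np.zeros(3),K,np.array(f['distortion'],float))[0].ravel()
E
python3 - <<'E'
from h import *
f=bot.grab_frame('top')
im=f['img'][...,::-1]
cv2.imwrite('pics/topc.png',cv2.resize(im[140:340,340:500],None,fx=4.8,fy=3*1.6/1.6,interpolation=cv2.INTER_CUBIC) if 0 else cv2.resize(im[145:295,345:500],None,fx=4,fy=4,interpolation=cv2.INTER_CUBIC))
c=[at_z(f,p,.075)[:2] for p in((246,140),(455,165),(438,330),(223,304))]
print(np.round(c,4), np.mean(c,0),[np.linalg.norm(c[i]-c[i-1]) for i in range(4)])
print(at_z(f,(317,230),.1),at_z(f,(413,184),.138))
for i,j in((3,0),(2,1)):
    d=c[j]-c[i] if 0 else c[i]*0+ (c[j]-c[i]); print(np.arctan2(d[1],d[0]))
E
```

```text
[[ 0.7872  0.2312]
 [ 0.7393 -0.2073]
 [ 0.3954 -0.1702]
 [ 0.4457  0.2731]] [0.59189609 0.03167543] [np.float64(0.3440525531358725), np.float64(0.4410843044339321), np.float64(0.3459226004827817), np.float64(0.446141472620168)]
[0.59799244 0.08121511 0.1       ] [ 0.68745449 -0.1062783   0.138     ]
-0.12199471882373922
-0.10731547769735879
```

View pics/topc.png

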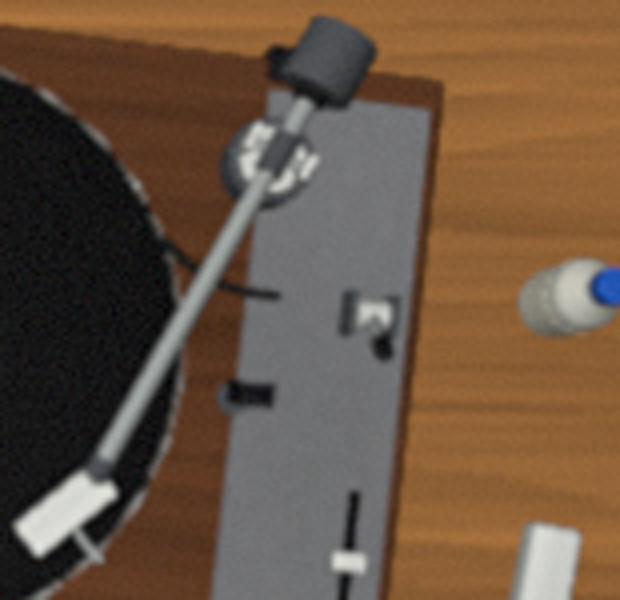

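Crop: lever tip at crop (383,347), i.e. (440.8,231.8) full. Lever base is about (438,224), rest at crop (250,394), i.e. (407.5,243.5). The tube runs from crop (275,155) to (100,465).

Run:
```python
from h import *
f=bot.grab_frame('top');s=bot.state()
print(R.from_rotvec(s['tool_rot']).as_matrix().round(3))
full=lambda c:(345+c[0]/4,145+c[1]/4)
a=-.113; C=np.array([.592,.0317]);M=np.array([[np.cos(a),-np.sin(a)],[np.sin(a),np.cos(a)]])
for n,c,z in(('tip',(383,347),.13),('hubtop',(372,315),.1),('rest',(250,394),.122),('pivot',(272,157),.135),('tubeend',(100,462),.124),('head',(66,512),.127),('cw',(330,60),.13)):
    p=at_z(f,full(c),z)[:2];print(n,p.round(4),'deck',(M.T@(p-C)).round(4))
p=at_z(f,(317,230),.1)[:2];print('label deck',M.T@(p-C))
```

```text
[[-0.928 -0.     0.373]
 [-0.373  0.001 -0.928]
 [ 0.    -1.    -0.001]]
tip [ 0.5946 -0.1627] deck [ 0.0245 -0.1928]
hubtop [ 0.613  -0.1645] deck [ 0.043  -0.1926]
rest [ 0.5712 -0.0982] deck [-0.006  -0.1314]
pivot [ 0.6875 -0.1069] deck [ 0.1105 -0.1269]
tubeend [ 0.537  -0.0236] deck [-0.0485 -0.0611]
head [ 0.5123 -0.0067] deck [-0.0749 -0.0471]
cw [ 0.7373 -0.137 ] deck [ 0.1633 -0.1512]
label deck [0.00037091 0.04987502]
```

```bash
python3 -m inch '[[[0,0,-0.0406],[0.02,0.0277,0],0],[[0,0,-0.0406],[0.02,0.0277,0],0],[[0,0,-0.0406],[0.02,0.0277,0],0],[[0,0,-0.0406],[0.02,0.0277,0],0],[[0,0,-0.0406],[0.02,0.0277,0],0],[[0,0,-0.0406],[0.02,0.0277,0],0],[[0,0,-0.0406],[0.02,0.0277,0],0],[[0,0,-0.0406],[0.02,0.0277,0],0],[[0,0,-0.0406],[0.02,0.0277,0],0],[[0,0,-0.0406],[0.02,0.0277,0],0],[[0,0,-0.0406],[0.02,0.0277,0],0],[[0,0,-0.0406],[0.02,0.0277,0],0],[[0,0,-0.0406],[0.02,0.0277,0],0],[[0,0,-0.0406],[0.02,0.0277,0],0],[[0,0,-0.0406],[0.02,0.0277,0],0],[[0,0,-0.0406],[0.02,0.0277,0],0],[[0,0,0],[0,0,0],0],[[0,0,0],[0,0,0],0]]' 10
python3 - <<'E'
from h import *
s=bot.state();f=bot.grab_frame('wrist')
cv2.imwrite('pics/w1.png',f['img'][...,::-1])
print(R.from_rotvec(s['tool_rot']).as_matrix().round(3))
a=-.113; C=np.array([.592,.0317]);M=np.array([[np.cos(a),-np.sin(a)],[np.sin(a),np.cos(a)]])
for n,d,z in (('tip',(.0245,-.193),.13),('hub',(.0505,-.193),.092),('rest',(-.0095,-.129),.119),('pivot',(.1105,-.129),.135)):
    print(n,project(f,np.r_[C+M@np.array(d),z],s))
print(project(f,s['eef_pos'],s))
E
```

```text
t: 2.05
eef_pos: [0.5623, -0.1593, 0.2223]
tool_rot: [-0.277, -2.079, 2.079]
wrist_force: [0.3, -0.3, 0.3]
opening: 0.006
[[-0.965 -0.    -0.263]
 [ 0.263  0.    -0.965]
 [ 0.    -1.     0.   ]]
tip [314.33185953 197.23941163]
hub [309.87648742 154.19767031]
rest [236.56878435 252.23579424]
pivot [190.27410986  79.33953638]
[321.86553774 301.83175239]
```

View pics/w1.png

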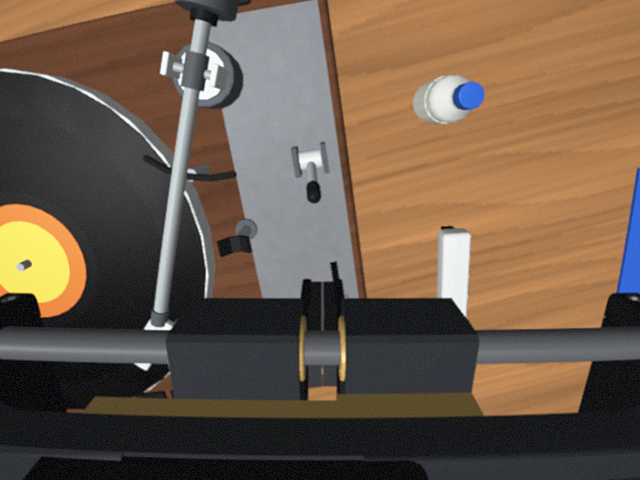

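The wrist view shows the lever tip at (314,191), the rest V at (235,244) and the bearing at (196,70), all within about 6 mm of prediction. I can descend in front of the lever.

```bash
python3 - <<'E'
from h import *
s=bot.state();f=bot.grab_frame('wrist')
a=-.113; C=np.array([.592,.0317]);M=np.array([[np.cos(a),-np.sin(a)],[np.sin(a),np.cos(a)]])
for n,c,z in(('tip',(314,192),.130),('rest',(235,244),.123),('pivot',(196,70),.13),('tubeend',(160,318),.127),('tube',(178,185),.128)):
    p=at_z(f,c,z,s)[:2];print(n,p.round(4),'deck',(M.T@(p-C)).round(4))
E
python3 -m inch '[[[0,0,0],[0,0,-0.02],0],[[0,0,0],[0,0,-0.02],0],[[0,0,0],[0,0,-0.02],0],[[0,0,0],[0,0,-0.02],0],[[0,0,0],[0,0,-0.02],0],[[0,0,0],[0,0,-0.004],0],[[0,0,0],[0,0,0],0]]'
```

```text
tip [ 0.5976 -0.1649] deck [ 0.0277 -0.1947]
rest [ 0.575  -0.0989] deck [-0.0021 -0.1317]
pivot [ 0.692  -0.1144] deck [ 0.1159 -0.1339]
tubeend [ 0.5348 -0.0243] deck [-0.0505 -0.0621]
tube [ 0.6268 -0.0765] deck [ 0.0467 -0.1036]
t: 2.85
eef_pos: [0.5614, -0.1609, 0.1183]
tool_rot: [-0.28, -2.077, 2.077]
wrist_force: [-0.3, 1.0, 0.5]
opening: 0.006
```

```bash
python3 -m inch '[[[0,0,0],[0.005,-0.0005,0],0],[[0,0,0],[0.005,-0.0005,0],0],[[0,0,0],[0.005,-0.0005,0],0],[[0,0,0],[0.005,-0.0005,0],0],[[0,0,0],[0.005,-0.0006,0],0],[[0,0,0],[0.005,-0.0006,0],0],[[0,0,0],[0.005,-0.0006,0],0],[[0,0,0],[0.005,-0.0006,0],0],[[0,0,0],[0.005,-0.0006,0],0],[[0,0,0],[0.005,-0.0006,0],0],[[0,0,0],[0,0,0],0]]'
python3 -m inch '[[[0,0,0],[0.002,-0.0002,0],0],[[0,0,0],[0.002,-0.0002,0],0],[[0,0,0],[0,0,0],0]]'
python3 -m inch '[[[0,0,0],[0.002,-0.0002,0],0],[[0,0,0],[0.002,-0.0002,0],0],[[0,0,0],[0,0,0],0]]'
```

```text
t: 3.95
eef_pos: [0.6126, -0.1657, 0.1182]
tool_rot: [-0.28, -2.078, 2.078]
wrist_force: [-0.9, 1.0, 0.3]
opening: 0.001
t: 4.25
eef_pos: [0.6162, -0.166, 0.1184]
tool_rot: [-0.28, -2.078, 2.078]
wrist_force: [-1.6, 1.2, -0.8]
opening: 0.006
t: 4.55
eef_pos: [0.6195, -0.1662, 0.1184]
tool_rot: [-0.278, -2.078, 2.077]
wrist_force: [-5.6, 1.3, 0.8]
opening: 0.009
```

```bash
python3 -m inch '[[[0,0,0],[0.002,-0.0002,0],0],[[0,0,0],[0.001,0,0],0],[[0,0,0],[0,0,0],0]]'
python3 - <<'E'
from h import *
f=bot.grab_frame('side')
print(bot.state()['wrist_force'])
cv2.imwrite('pics/side1.png',cv2.resize(f['img'][130:250,240:420,::-1],None,fx=4.4,fy=4.4,interpolation=cv2.INTER_CUBIC))
E
```

```text
t: 4.85
eef_pos: [0.6201, -0.1663, 0.1181]
tool_rot: [-0.273, -2.075, 2.075]
wrist_force: [-16.7, 3.9, 7.3]
opening: 0.003
[-15.33698442   3.19818862   6.65790063]
```

View pics/side1.png

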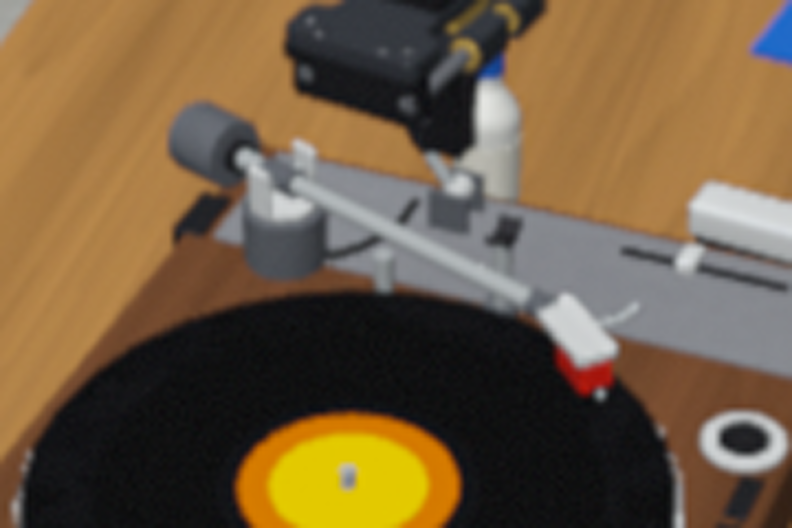

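Side view: lever leans fully back against its stop (16 N was felt), and the arm is raised with the needle at (600,393) clear of the record. I'll back off and go to the record side of the tube.

```bash
python3 -m inch '[[[0,0,0],[-0.01,0.001,0],0],[[0,0,0],[-0.01,0.001,0],0],[[0,0,0],[-0.008,0.001,0],0],[[0,0,0],[0,0,0.03],0],[[0,0,0],[0,0,0.03],0],[[0,0,0],[0,0,0.03],0],[[0,0,0],[-0.003,0.023,0.014],0],[[0,0,0],[-0.003,0.024,0],0],[[0,0,0],[-0.003,0.024,0],0],[[0,0,0],[-0.003,0.024,0],0],[[0,0,0],[-0.003,0.024,0],0],[[0,0,0],[-0.003,0.024,0],0],[[0,0,0],[-0.001,0.021,0],0],[[0,0,0],[0,0,0],0]]'
python3 - <<'E'
from h import *
s=bot.state();f=bot.grab_frame('wrist')
cv2.imwrite('pics/w2.png',f['img'][...,::-1])
a=-.113; C=np.array([.592,.0317]);M=np.array([[np.cos(a),-np.sin(a)],[np.sin(a),np.cos(a)]])
print('tcp deck',M.T@(s['eef_pos'][:2]-C))
for th in(.38,.403,.43):print([project(f,np.r_[C+M@(np.array([.114,-.1315])+r*np.array([-np.cos(th),np.sin(th)])),.124+.08*r],s).round() for r in(.03,.1,.155,.18)])
E
```

```text
t: 6.3
eef_pos: [0.5759, 0.0042, 0.2231]
tool_rot: [-0.277, -2.083, 2.08]
wrist_force: [0.0, 0.3, -0.3]
opening: 0.005
tcp deck [-0.01290955 -0.02917665]
[array([440.,  74.]), array([411., 181.]), array([389., 259.]), array([380., 292.])]
[array([439.,  74.]), array([408., 180.]), array([384., 258.]), array([374., 291.])]
[array([438.,  73.]), array([404., 179.]), array([379., 256.]), array([368., 289.])]
```

View pics/w2.png

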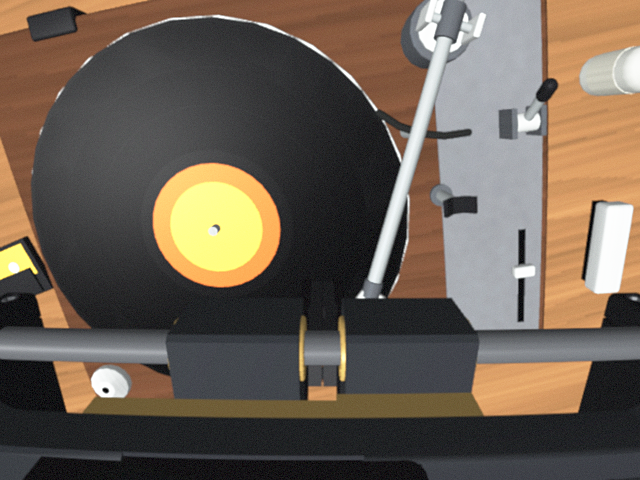

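The wrist view shows the tube end at (374,291), which matches 0.403 rad, and the finger clear on the record side. The lever leans back at (547,90) and the rest is at (461,206).

```bash
python3 - <<'E'
from h import *
s=bot.state();f=bot.grab_frame('wrist')
a=-.113; C=np.array([.592,.0317]);M=np.array([[np.cos(a),-np.sin(a)],[np.sin(a),np.cos(a)]])
p=at_z(f,(461,206),.122,s)[:2];print('rest',p,M.T@(p-C))
P=np.array([.114,-.1315]);last=s['eef_pos'][:2]
for th in(.403,.36,.3,.24,.18,.12,.06,.0):
    q=C+M@(P+.157*np.array([-np.cos(th),np.sin(th)])+.0217*np.array([np.sin(th),np.cos(th)]))
    print(th,q.round(4),(q-last).round(4));last=q
E
python3 -m inch '[[[0,0,0],[0,0,-0.02],0],[[0,0,0],[0,0,-0.02],0],[[0,0,0],[0,0,-0.02],0],[[0,0,0],[0,0,-0.02],0],[[0,0,0],[0,0,-0.015],0],[[0,0,0],[0,0,-0.006],0],[[0,0,0],[0,0,0],0]]'
```

```text
rest [ 0.57377761 -0.10017926] [-0.00323551 -0.13309293]
0.403 [ 0.5646 -0.0155] [-0.0115 -0.0173]
0.36 [ 0.5606 -0.021 ] [-0.004  -0.0055]
0.3 [ 0.5554 -0.0289] [-0.0052 -0.008 ]
0.24 [ 0.5506 -0.0372] [-0.0047 -0.0082]
0.18 [ 0.5464 -0.0457] [-0.0042 -0.0085]
0.12 [ 0.5427 -0.0545] [-0.0037 -0.0088]
0.06 [ 0.5395 -0.0634] [-0.0032 -0.009 ]
0.0 [ 0.5369 -0.0726] [-0.0026 -0.0091]
t: 7.1
eef_pos: [0.5759, -0.0002, 0.121]
tool_rot: [-0.28, -2.077, 2.078]
wrist_force: [-0.9, -0.3, 0.6]
opening: 0.008
```

```bash
python3 -m inch '[[[0,0,0],[-0.0023,-0.003,0],0],[[0,0,0],[-0.0023,-0.003,0],0],[[0,0,0],[-0.0023,-0.0031,0],0],[[0,0,0],[-0.0022,-0.0031,0],0],[[0,0,0],[-0.0022,-0.0031,0],0],[[0,0,0],[-0.002,-0.0028,0],0],[[0,0,0],[-0.002,-0.0027,0],0],[[0,0,0],[-0.0017,-0.0027,0],0],[[0,0,0],[-0.0017,-0.0026,0],0],[[0,0,0],[-0.0018,-0.0027,0],0],[[0,0,0],[-0.0016,-0.0027,0],0],[[0,0,0],[-0.0016,-0.0028,0],0],[[0,0,0],[-0.0015,-0.0027,0],0],[[0,0,0],[0,0,0],0]]'
python3 -m inch '[[[0,0,0],[-0.0014,-0.0028,0],0],[[0,0,0],[-0.0014,-0.0028,0],0],[[0,0,0],[-0.0014,-0.0029,0],0],[[0,0,0],[-0.0012,-0.0029,0],0],[[0,0,0],[-0.0012,-0.0029,0],0],[[0,0,0],[-0.0013,-0.003,0],0],[[0,0,0],[-0.0011,-0.002,0],0],[[0,0,0],[-0.0011,-0.002,0],0],[[0,0,0],[-0.0005,-0.002,0],0],[[0,0,0],[-0.0005,-0.001,0],0],[[0,0,0],[0,0,0],0]]'
python3 - <<'E'
from h import *
s=bot.state();f=bot.grab_frame('wrist')
cv2.imwrite('pics/w3.png',f['img'][...,::-1])
a=-.113; C=np.array([.592,.0317]);M=np.array([[np.cos(a),-np.sin(a)],[np.sin(a),np.cos(a)]])
print('tcp deck',M.T@(s['eef_pos'][:2]-C))
for th in(.0,.1):print([project(f,np.r_[C+M@(np.array([.114,-.1315])+r*np.array([-np.cos(th),np.sin(th)])),.124+.08*r],s).round() for r in(.03,.1,.155,.18)])
E
```

```text
t: 8.5
eef_pos: [0.5507, -0.0371, 0.1215]
tool_rot: [-0.28, -2.078, 2.078]
wrist_force: [0.2, -0.4, -0.1]
opening: 0.008
t: 9.6
eef_pos: [0.5398, -0.061, 0.1215]
tool_rot: [-0.28, -2.078, 2.078]
wrist_force: [-0.5, 0.5, 0.3]
opening: 0.001
tcp deck [-0.04140843 -0.09802636]
[array([359., -11.]), array([383., 177.]), array([399., 306.]), array([404., 357.])]
[array([351., -10.]), array([358., 180.]), array([363., 309.]), array([364., 361.])]
```

View pics/w3.png

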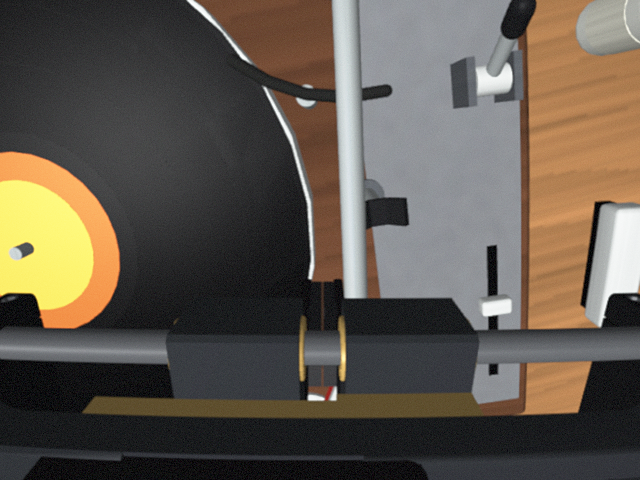

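The wrist view shows the tube at (352,210), with the V of the rest spanning x of about 362 to 409 at y = 211. So roughly 0.1 rad remains; measuring it.

Run:
```python
from h import *
s=bot.state();f=bot.grab_frame('wrist')
a=-.113; C=np.array([.592,.0317]);M=np.array([[np.cos(a),-np.sin(a)],[np.sin(a),np.cos(a)]])
D=lambda c,z:(M.T@(at_z(f,c,z,s)[:2]-C)).round(4)
print('restR',D((408,211),.125),'restC',D((387,211),.123))
for c,z in(((350,110),.130),((352,210),.1336),((355,290),.1365)):print('tube',D(c,z))
```

```text
restR [-0.003  -0.1412] restC [-0.0021 -0.1326]
tube [ 0.0416 -0.1218]
tube [ 0.0032 -0.1171]
tube [-0.0307 -0.1137]
```

```bash
python3 -m inch '[[[0,0,0],[-0.0006,-0.002,0],0],[[0,0,0],[-0.0006,-0.002,0],0],[[0,0,0],[-0.0006,-0.002,0],0],[[0,0,0],[-0.0006,-0.002,0],0],[[0,0,0],[-0.0005,-0.002,0],0],[[0,0,0],[-0.0005,-0.002,0],0],[[0,0,0],[-0.0005,-0.0015,0],0],[[0,0,0],[-0.0004,-0.001,0],0],[[0,0,0],[0,-0.0007,0],0],[[0,0,0],[0,0,0],0]]'
python3 - <<'E'
from h import *
s=bot.state();f=bot.grab_frame('wrist')
im=f['img'][...,::-1]
cv2.imwrite('pics/w4.png',cv2.resize(im[0:320,240:560],None,fx=1.85,fy=1.85,interpolation=cv2.INTER_CUBIC))
g=cv2.resize(bot.grab_frame('top')['img'][145:295,345:500,::-1],None,fx=4,fy=4,interpolation=cv2.INTER_CUBIC);cv2.imwrite('pics/t4.png',g)
E
```

```text
t: 10.7
eef_pos: [0.5355, -0.0762, 0.1215]
tool_rot: [-0.28, -2.078, 2.078]
wrist_force: [0.2, -0.1, 1.1]
opening: 0.008
```

View pics/w4.png

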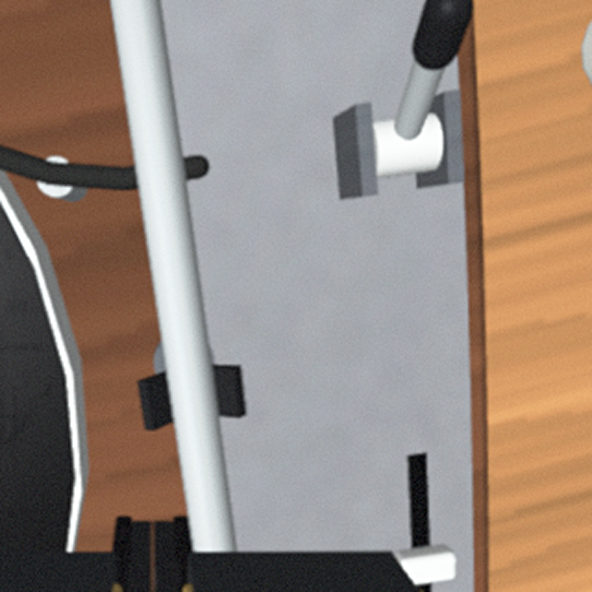

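In the crop the rest spans x 140–245 (centre 192) and the tube over it is at 195. Corrected for parallax, the tube is centred to about 1 mm. I'll withdraw to the record side, go up, and come down behind the lever.

```bash
python3 -m inch '[[[0,0,0],[0.001,0.003,0],0],[[0,0,0],[0.002,0.008,0],0],[[0,0,0],[0.003,0.014,0],0],[[0,0,0],[0,0,0],0],[[0,0,0],[0,0,0.03],0],[[0,0,0],[0,0,0.04],0],[[0,0,0],[0,0,0.03],0],[[0,0,0],[0,0,0],0],[[0,0,0],[0.023,-0.0203,0],0],[[0,0,0],[0.023,-0.0203,0],0],[[0,0,0],[0.023,-0.0203,0],0],[[0,0,0],[0.023,-0.0203,0],0],[[0,0,0],[0.023,-0.0203,0],0],[[0,0,0],[0.022,-0.0207,0],0],[[0,0,0],[0,0,0],0],[[0,0,0],[0,0,0],0]]'
python3 - <<'E'
from h import *
cv2.imwrite('pics/t5.png',cv2.resize(bot.grab_frame('side')['img'][130:250,240:420,::-1],None,fx=4.4,fy=4.4,interpolation=cv2.INTER_CUBIC))
E
```

```text
t: 12.4
eef_pos: [0.6784, -0.1732, 0.22]
tool_rot: [-0.278, -2.078, 2.077]
wrist_force: [-0.4, 0.2, 0.2]
opening: 0.007
```

View pics/t5.png

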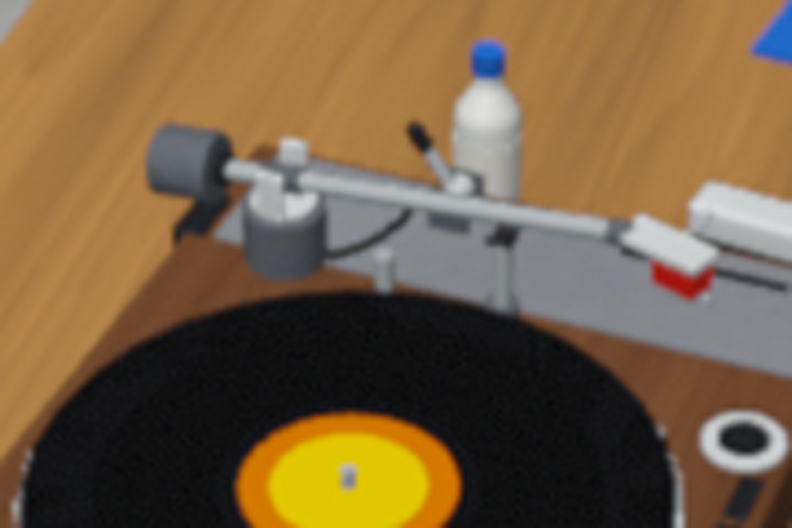

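Side view: the tube hangs raised over the rest at (505,225), off the record, with the lever still back at (420,135). I'll descend and push the lever forward.

```bash
python3 -m inch '[[[0,0,0],[0,0,-0.02],0],[[0,0,0],[0,0,-0.02],0],[[0,0,0],[0,0,-0.02],0],[[0,0,0],[0,0,-0.02],0],[[0,0,0],[0,0,-0.015],0],[[0,0,0],[0,0,-0.007],0],[[0,0,0],[0,0,0],0]]'
python3 -m inch '[[[0,0,0],[-0.004,0.0004,0],0],[[0,0,0],[-0.004,0.0004,0],0],[[0,0,0],[-0.004,0.0005,0],0],[[0,0,0],[-0.004,0.0005,0],0],[[0,0,0],[-0.003,0.0004,0],0],[[0,0,0],[-0.003,0.0003,0],0],[[0,0,0],[-0.003,0.0003,0],0],[[0,0,0],[-0.003,0.0003,0],0],[[0,0,0],[-0.003,0.0004,0],0],[[0,0,0],[-0.003,0.0003,0],0],[[0,0,0],[-0.003,0.0003,0],0],[[0,0,0],[-0.003,0.0004,0],0],[[0,0,0],[-0.003,0.0003,0],0],[[0,0,0],[-0.003,0.0003,0],0],[[0,0,0],[-0.003,0.0003,0],0],[[0,0,0],[-0.003,0.0003,0],0],[[0,0,0],[0,0,0],0]]'
python3 -m inch '[[[0,0,0],[-0.002,0.0002,0],0],[[0,0,0],[-0.002,0.0002,0],0],[[0,0,0],[0,0,0],0]]'
python3 -m inch '[[[0,0,0],[-0.002,0.0002,0],0],[[0,0,0],[0,0,0],0]]'
```

```text
t: 13.15
eef_pos: [0.678, -0.1727, 0.1188]
tool_rot: [-0.278, -2.078, 2.078]
wrist_force: [-0.0, -1.3, -0.6]
opening: 0.003
t: 14.85
eef_pos: [0.626, -0.1675, 0.1195]
tool_rot: [-0.28, -2.078, 2.078]
wrist_force: [0.3, 0.3, -0.6]
opening: 0.007
t: 15.15
eef_pos: [0.6222, -0.1671, 0.1194]
tool_rot: [-0.28, -2.078, 2.078]
wrist_force: [0.3, 0.1, -0.3]
opening: 0.006
t: 15.35
eef_pos: [0.6203, -0.1669, 0.1194]
tool_rot: [-0.28, -2.078, 2.078]
wrist_force: [0.3, 0.1, -0.5]
opening: 0.004
```

Not at the stop yet.

```bash
for i in 1; do python3 -m inch '[[[0,0,0],[-0.002,0.0002,0],0],[[0,0,0],[0,0,0],0]]'; done
python3 -m inch '[[[0,0,0],[-0.0015,0.0002,0],0],[[0,0,0],[0,0,0],0]]'
python3 - <<'E'
from h import *
cv2.imwrite('pics/s6.png',cv2.resize(bot.grab_frame('side')['img'][130:250,240:420,::-1],None,fx=4.4,fy=4.4,interpolation=cv2.INTER_CUBIC))
E
```

```text
t: 15.55
eef_pos: [0.6183, -0.1667, 0.1195]
tool_rot: [-0.28, -2.078, 2.078]
wrist_force: [0.2, -0.2, -0.2]
opening: 0.005
t: 15.75
eef_pos: [0.6169, -0.1666, 0.1196]
tool_rot: [-0.28, -2.078, 2.078]
wrist_force: [1.0, 0.4, 0.4]
opening: 0.006
```

View pics/s6.png

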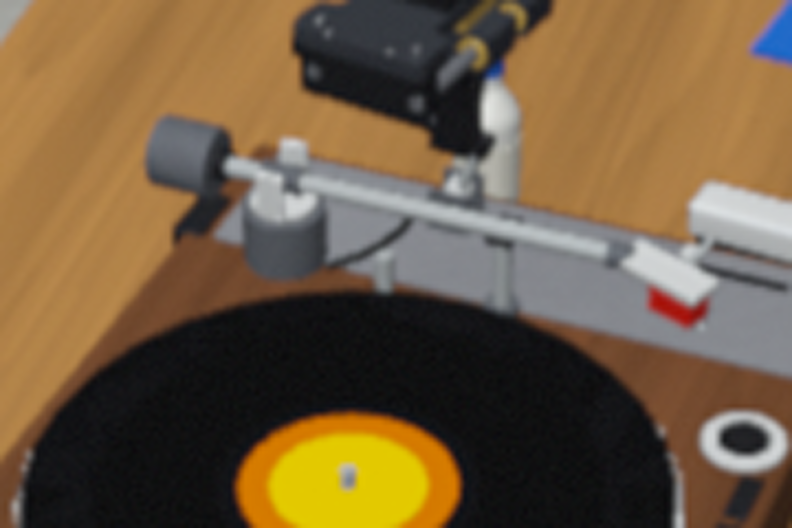

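Lever is only about upright; the tube is partly lowered above the rest. Continue in small steps.

```bash
python3 -m inch '[[[0,0,0],[-0.002,0.0002,0],0],[[0,0,0],[-0.002,0.0002,0],0],[[0,0,0],[-0.002,0.0003,0],0],[[0,0,0],[-0.002,0.0002,0],0],[[0,0,0],[0,0,0],0]]'
python3 -m inch '[[[0,0,0],[-0.002,0.0002,0],0],[[0,0,0],[-0.002,0.0002,0],0],[[0,0,0],[0,0,0],0]]'
python3 -m inch '[[[0,0,0],[-0.002,0.0002,0],0],[[0,0,0],[0,0,0],0]]'
python3 -m inch '[[[0,0,0],[-0.002,0.0002,0],0],[[0,0,0],[0,0,0],0]]'
```

```text
t: 16.3
eef_pos: [0.6102, -0.1659, 0.1203]
tool_rot: [-0.284, -2.08, 2.08]
wrist_force: [4.9, -1.7, -1.8]
opening: 0.007
t: 16.6
eef_pos: [0.6085, -0.1658, 0.1217]
tool_rot: [-0.289, -2.082, 2.082]
wrist_force: [11.7, -2.2, 1.2]
opening: 0.007
t: 16.8
eef_pos: [0.6077, -0.1658, 0.1224]
tool_rot: [-0.292, -2.083, 2.084]
wrist_force: [14.2, -2.7, 2.6]
opening: 0.007
t: 17.0
eef_pos: [0.607, -0.1658, 0.123]
tool_rot: [-0.295, -2.084, 2.085]
wrist_force: [19.0, -3.7, 1.1]
opening: 0.003
```

The force has reached 19 N, so the lever should be at its stop. Backing off to check.

```bash
python3 -m inch '[[[0,0,0],[0.008,-0.001,0],0],[[0,0,0],[0.012,-0.001,0],0],[[0,0,0],[0.012,-0.001,0],0],[[0,0,0],[0,0,0],0],[[0,0,0],[0,0,0.03],0],[[0,0,0],[0,0,0.04],0],[[0,0,0],[0,0,0.03],0],[[0,0,0],[0,0,0.02],0],[[0,0,0],[0,0,0],0]]'
python3 - <<'E'
from h import *
a=cv2.resize(bot.grab_frame('side')['img'][140:230,250:420,::-1],None,fx=4.4,fy=3.3*4/3,interpolation=cv2.INTER_CUBIC)
cv2.imwrite('pics/s7.png',a)
E
```

```text
t: 17.9
eef_pos: [0.6337, -0.168, 0.243]
tool_rot: [-0.285, -2.08, 2.081]
wrist_force: [0.6, 0.7, 0.6]
opening: 0.006
```

View pics/s7.png

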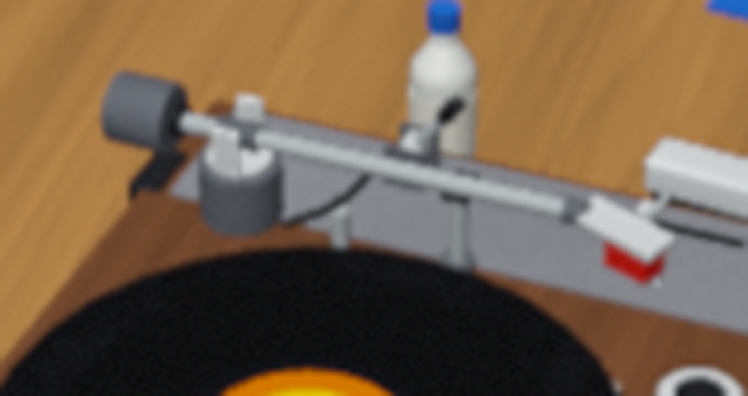

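The lever now leans forward (black tip at crop (452,110)) and the tube is down in the rest at (460,180). I'll compare the lever with its start appearance, moving the robot clear first.

```bash
python3 -m inch '[[[0,0,0],[-0.02,-0.04,0.01],0],[[0,0,0],[-0.02,-0.04,0.01],0],[[0,0,0],[-0.02,-0.04,0],0],[[0,0,0],[-0.02,-0.04,0],0],[[0,0,0],[-0.02,-0.04,0],0],[[0,0,0],[-0.02,-0.04,0],0],[[0,0,0],[0,0,0],0],[[0,0,0],[0,0,0],0]]'
python3 - <<'E'
from h import *
t=bot.grab_frame('top')['img'][...,::-1];sd=bot.grab_frame('side')['img'][...,::-1]
t0=cv2.imread('pics/top0.png');s0=cv2.imread('pics/side0.png')
for n,A,B,(x,y,w,h) in(('top',t0,t,(425,212,30,30)),('side',s0,sd,(335,150,35,35))):
    P=A[y:y+h,x:x+w].astype(float).sum(2);Q=B[y:y+h,x:x+w].astype(float).sum(2);print(n,abs(P-Q).mean(),abs(P-Q).max())
r=lambda i,x,y,w,h:cv2.resize(i[y:y+h,x:x+w],(390,290),interpolation=cv2.INTER_CUBIC)
cv2.imwrite('pics/cmp.png',np.vstack([np.hstack([r(t0,385,165,80,60+20),r(t,385,165,80,80)]),np.hstack([r(s0,320,145,80,60),r(sd,320,145,80,60)])]))
E
```

```text
t: 18.75
eef_pos: [0.5113, -0.4087, 0.2575]
tool_rot: [-0.28, -2.077, 2.074]
wrist_force: [0.5, 0.3, 0.2]
opening: 0.004
top 8.411111111111111 131.0
side 31.09795918367347 400.0
```

View pics/cmp.png

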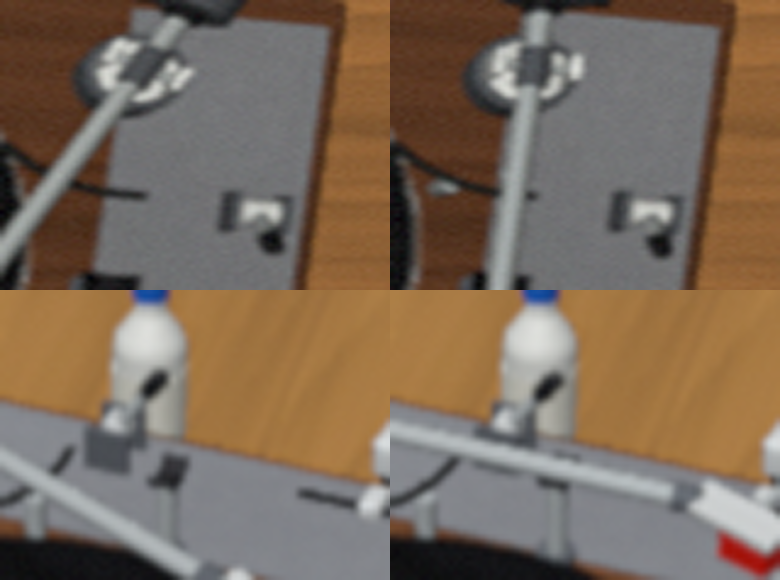

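Before and after: the lever tip is at (270,240), then (269,243), so it is at least as far forward as at the start. The tube lies between the two lips of the rest and nothing else has moved. Handing in.

```bash
python3 -c "
from rig import bot
print(bot.sign_off())"
```

```text
the job is handed in; nothing more can be done
None
```

The job is done and handed in at about 19 s of the 61 s allowed. I used the shut fingertips as a single finger throughout.

- **Raising the arm:** I pushed the cueing lever back to its stop, where it resisted with about 16 N. The picture showed the needle clear of the record.
- **Moving it to the rest:** I pushed the raised tube slowly off the record from the record side. Contact force stayed within sensor noise. It stopped over the rest, centred to about 1 mm.
- **Lowering it:** I pushed the lever forward to its stop, with about 19 N at the end. It needed about 10 mm more travel than I had worked out.

The last pictures show the lever at least as far forward as at the start, the tube lying between the lips of the rest, and the bottle where it was. The robot stands well clear with no contact force. No check failed. I judged the seating of the tube from the top and side pictures only, and did not re-measure the brush, adapter and cassette, though the finger never went near them.

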